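Switch the dust extraction over to the lathe

ROBOT

A 6-joint arm with a two-finger parallel gripper is mounted at the origin on the work surface. World frame = base frame: x ahead of the robot, y to its left, z up, the work surface at z = 0. Lengths are in m, angles in rad, forces in N, time in s.
With the tool pointing down it reaches from about 0.275 to 0.875 m from the base axis. Payload 12.5 kg.
Tool frame: the origin (TCP) lies on the centre line of the jaws, within the pads' length; the fingertips stand r.finger_overhang ahead of it and the grasp point (between the pads) lies 3 mm ahead of it (r.finger_overhang is the distance from the TCP to the fingertips, in m); z points along the fingers, y is the line along which they close (so a half turn about z gives the same grasp; the last joint's range is limited). The gripper opens to 85 mm and grips with 20 to 120 N. Pads are 22 mm wide; open, the fingers measure 114 mm over their backs; the gripper's body (76 mm by 85 mm) begins 54 mm behind the grasp point. The pads swing forward as they close: fully open they stand 13 mm farther back than shut.
Start: joints at [-1.217, 0.351, 1.652, -0, 1.139, -0.085], TCP at [0.234, -0.498, 0.253] pointing down, gripper open.
Joint ranges: [-2.75, 2.75], [-0.79, 2.1], [0.01, 2.65], [-1.57, 4.71], [0.07, 3.14], [-2.87, 2.87]. Speed limits (rad/s): [2.22, 2.22, 2.79, 3.14, 3.14, 3.14].

INTERFACE

Orientations are given as a unit quaternion [x, y, z, w].
In Python, from cell import r, optics gives the robot as it stands. The module is installed in compiled form; this text tells all that it offers. Calls block until the motion is done:
- r.move_to(position, orientation): joint-space move of the TCP to a pose.
- r.move_linear(position, rot=None, vel=0.15): straight line of the TCP; rot=None keeps the orientation; vel is the mean speed in m/s.
- r.set_joints(angles): joint-space move.
- r.set_gripper(opening, squeeze=None): opening from 0.0 (shut) to 1.0 (fully open); squeeze is the grip in N (None keeps the last); returns when the fingers have stopped.
- r.sleep(seconds).
- r.inverse_kinematics(position, orientation): joint angles nearest the present ones, or None.
- optics.get_image(name): name is "side" or "top" or "wrist"; returns a dict with "pixels" (400x640x3 uint8, red, green, blue), "depth" (400x640 float32, m along the optical axis (not along the pixel's ray), 0 where there is no reading), "fx", "fy", "cx", "cy" (pixels), "D" ([k1, k2, p1, p2, k3] as OpenCV has them; the pictures are not rectified), "camera_from_world" (4x4, takes a point from world to camera coordinates); the wrist camera has in their place "mount" (4x4, takes a point from camera to tool coordinates, whose origin is the TCP and whose axes are the flange's). Camera axes: x right, y down, z forward; pixel columns grow to the right and rows downward; lengths in m; the calibration is good to about 2 mm. A picture is of the moment at which its call begins: read the wrist's pose just before it.
A pose or a line that the arm cannot do raises r.PlanningError and nothing moves.
- r.hand_in(): hands the job in; it is judged then, once.
Readings, each from a call of its own:
- r.current_t(): time.
- r.current_q(): joint angles.
- r.current_qvel(): joint speeds.
- r.current_effort(): joint torques, N m.
- r.current_tool_pos(): TCP position.
- r.current_ee_rot(): TCP orientation.
- r.current_contact_force(): force on the tool from outside, world axes, zero at the start.
- r.current_torque(): the same for the moment, N m.
- r.current_opening(): opening from 0.0 (shut) to 1.0 (fully open).
- r.current_finger_force(): force on a finger pad.
Only numpy, scipy, OpenCV 4.12 (cv2) and the standard library are available. Lean on these libraries where they do the work, as an engineer would, in place of code of your own. Each camera call takes 0.05 s, during which the arm holds its last target. There are 200 camera calls.

TASK

The dust extractor is running, so first open the lathe's blast gate: with your fingertips push its red tab towards the robot until its slide is fully open. Then push the yellow and the blue tab in, either one first, until both of those gates are fully shut. Only push, gently, without pinching a tab, and leave the other things on the bench where they are.

Things in the scene. Friction and masses are not known exactly. Their poses are not given: they have to be found in the camera images.
- red_gate: the lathe's blast gate (the one with the red tab), fixed flat on the bench: grey frame 100 x 100 x 36 mm, on it a black boot (front face at x = -30 mm, top 94 mm up) and a grey hose (65 mm thick, top 99 mm up) to the duct behind (130 mm high). Origin: centre of the frame's underside. x: level, from tab to hose, the line the slide moves on; z up. Frame's front: x = -50 mm.
- red_slide (a joint): opening of the slide of the gate with the red tab, in m: 0 = shut (pushed fully home), 0.068 = fully open (drawn to its stop, towards the robot, the gate's -x). It moves with about 3 N of dry friction (plus about 12 N per m/s) and stays where it is left; firm stops at both ends.
- red_tab (a point): centre of the red upright tab on the slide's end: 10 mm thick (along the gate's x), 64 mm wide, 16 to 72 mm above the bench (this point 44 mm). At joint value q it lies at x = -115 mm - q in the gate's frame. Tab and frame are 60 mm + q apart; between them runs only the slide's flat plate, 70 mm wide, its top 20 mm above the bench.
- yellow_gate: the sander's blast gate (the one with the yellow tab), fixed flat on the bench: grey frame 100 x 100 x 36 mm, on it a black boot (front face at x = -30 mm, top 94 mm up) and a grey hose (65 mm thick, top 99 mm up) to the duct behind (130 mm high). Origin: centre of the frame's underside. x: level, from tab to hose, the line the slide moves on; z up. Frame's front: x = -50 mm.
- yellow_slide (a joint): opening of the slide of the gate with the yellow tab, in m: 0 = shut (pushed fully home), 0.068 = fully open (drawn to its stop, towards the robot, the gate's -x). It moves with about 3 N of dry friction (plus about 12 N per m/s) and stays where it is left; firm stops at both ends.
- yellow_tab (a point): centre of the yellow upright tab on the slide's end: 10 mm thick (along the gate's x), 64 mm wide, 16 to 72 mm above the bench (this point 44 mm). At joint value q it lies at x = -115 mm - q in the gate's frame. Tab and frame are 60 mm + q apart; between them runs only the slide's flat plate, 70 mm wide, its top 20 mm above the bench.
- blue_gate: the bandsaw's blast gate (the one with the blue tab), fixed flat on the bench: grey frame 100 x 100 x 36 mm, on it a black boot (front face at x = -30 mm, top 94 mm up) and a grey hose (65 mm thick, top 99 mm up) to the duct behind (130 mm high). Origin: centre of the frame's underside. x: level, from tab to hose, the line the slide moves on; z up. Frame's front: x = -50 mm.
- blue_slide (a joint): opening of the slide of the gate with the blue tab, in m: 0 = shut (pushed fully home), 0.068 = fully open (drawn to its stop, towards the robot, the gate's -x). It moves with about 3 N of dry friction (plus about 12 N per m/s) and stays where it is left; firm stops at both ends.
- blue_tab (a point): centre of the blue upright tab on the slide's end: 10 mm thick (along the gate's x), 64 mm wide, 16 to 72 mm above the bench (this point 44 mm). At joint value q it lies at x = -115 mm - q in the gate's frame. Tab and frame are 60 mm + q apart; between them runs only the slide's flat plate, 70 mm wide, its top 20 mm above the bench.
- wax_jar: bystander, amber glass jar with brass lid, 52 mm across, 55 mm high, standing. Origin: centre of its underside. Leave it alone.
- egg_cup: bystander, turned pale wooden egg cup, 48 mm across, 62 mm high, standing. Origin: centre of its underside. Leave it alone.
- gouge: bystander, turning tool with dark wooden handle and steel blade, 240 mm long, lying. Origin: on its length. Leave it alone.
- mallet: bystander, dark wooden mallet, 84 mm across, 165 mm high, standing on its head. Origin: centre of its underside. Leave it alone.
- bowl: bystander, pale wooden bowl, 130 mm across, 50 mm high. Origin: centre of its underside. Leave it alone.
- pencil: bystander, flat red carpenter's pencil 170 x 14 x 8 mm, lying. Origin: centre of its underside. Leave it alone.
- honing_stone: bystander, grey stone 120 x 50 x 20 mm, lying. Origin: centre of its underside. Leave it alone.

How it is judged:
On the way, in this order (a step that is already met when the one before it is completed fails the run):
1. the red gate is fully open (at least 63 of 68 mm) while the yellow and blue gates both still stand open (more than 15 mm) (value of joint red_slide above 0.063 m and value of joint each of yellow_slide, blue_slide above 0.015 m), for 0.2 s.
2. the yellow and blue gates are both shut (less than 4 mm open), the red one still open (value of joint red_slide above 0.063 m and value of joint each of yellow_slide, blue_slide below 0.004 m), for 0.2 s.
At the end, for the whole second after the job is handed in: The red slide is at least 63 mm open (of 68), the yellow and blue slides are less than 4 mm open, and the bystanders are at rest (all of step 2 and linear speed of each of wax_jar, egg_cup, gouge, mallet, bowl, pencil, honing_stone below 0.02 m/s); the robot touches nothing.
It fails at once if a tab was pinched, or its gate squeezed, on the way between the stops (more than 35 N from the fingers) ((contact force between the fingers and red_gate above 35 N and value of joint red_slide between 0.004 and 0.064 m) or (contact force between the fingers and yellow_gate above 35 N and value of joint yellow_slide between 0.004 and 0.064 m) or (contact force between the fingers and blue_gate above 35 N and value of joint blue_slide between 0.004 and 0.064 m)).
It fails at once if a gate was pushed roughly (more than 90 N from the fingers) (contact force between the fingers and red_gate above 90 N or contact force between the fingers and yellow_gate above 90 N or contact force between the fingers and blue_gate above 90 N).
It fails at once if a bystander was moved (more than 20 mm) or lifted (distance of any of wax_jar, egg_cup, gouge, mallet, bowl, pencil, honing_stone from where it was at the start of the episode above 0.02 m).
It also fails if it takes over 64 s, if anything falls off the work surface, if the arm or the gripper's body presses on something with over 40 N, if the wrist force passes 120 N, or if a joint passes its speed limit or range.

## Working session

There is one attempt and no reset: what is moved stays moved. The work goes in short steps, each a Python script; the robot and the scene stay as the last script left them, time stands still between calls to the robot, and variables do not carry over. Pictures are saved under pics/ and viewed, at most 10 in all, crops included, and the job is handed in when it is done.

```bash
mkdir -p pics
python3 - <<'E'
from cell import r, optics
import numpy as np, cv2, pickle
d={}
for n in ("top","side"):
    im=optics.get_image(n); d[n]=im
    cv2.imwrite(f"pics/{n}0.png",im["pixels"][:,:,::-1])
    print(n,im["fx"],im["cx"],im["D"],np.round(im["camera_from_world"],3).tolist(),(im["depth"]>0).mean())
pickle.dump(d,open("im0.pkl","wb"))
print(r.finger_overhang,r.current_ee_rot(),r.current_t(),r.current_tool_pos())
E
```

```text
top 451.7982534658601 320.6427637373123 [-0.00580622  0.          0.          0.          0.        ] [[-0.017, -1.0, 0.011, 0.009], [-0.992, 0.016, -0.123, 0.549], [0.123, -0.013, -0.992, 1.528], [0.0, 0.0, 0.0, 1.0]] 0.99605859375
side 402.98222453485073 326.54587744735784 [-0.01061545  0.          0.          0.          0.        ] [[-0.867, -0.498, 0.018, 0.447], [-0.284, 0.465, -0.839, 0.215], [0.409, -0.732, -0.544, 1.054], [0.0, 0.0, 0.0, 1.0]] 0.9960546875
0.022 [ 9.76024991e-01  2.17657780e-01 -7.11953155e-05 -5.50171526e-04] 0.1 [ 0.23358924 -0.49760896  0.25279885]
```

View pics/top0.png

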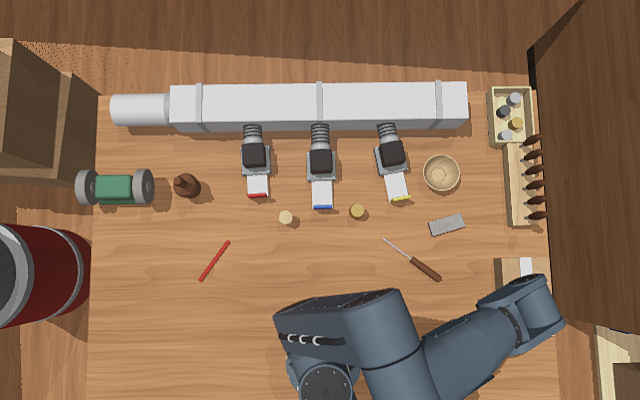

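View pics/side0.png

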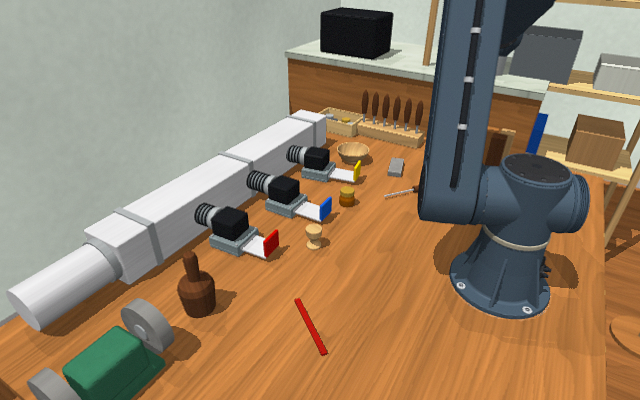

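The top view shows the red tab at (258,195), blue at (322,207) and yellow at (400,198). The egg cup is at (286,217) and the jar at (357,211). The side view confirms that red is nearly shut and the other two are open.

```bash
cat > loc.py <<'E'
import numpy as np, cv2
def cloud(im):
    K=np.array([[im["fx"],0,im["cx"]],[0,im["fy"],im["cy"]],[0,0,1]])
    v,u=np.mgrid[:400,:640]
    p=cv2.undistortPoints(np.stack([u,v],-1).reshape(-1,1,2).astype(np.float64),K,np.array(im["D"])).reshape(400,640,2)
    Z=im["depth"].astype(float); c=np.dstack([p*Z[...,None],Z]); T=im["camera_from_world"]
    return (c-T[:3,3])@T[:3,:3]
def tabmask(im,col):
    h=cv2.cvtColor(im["pixels"],cv2.COLOR_RGB2HSV).astype(int);H,S,V=h[...,0],h[...,1],h[...,2]
    hue={'red':(H<6)|(H>174),'yellow':(H>24)&(H<34),'blue':(H>105)&(H<125)}[col]
    return hue&(S>170)&(V>90)
def locate(im,col,verbose=False):
    W=cloud(im); z=W[...,2]
    m=tabmask(im,col)&(z>.03)&(z<.08)&(W[...,0]>.3)
    n,l,s,_=cv2.connectedComponentsWithStats(m.astype(np.uint8),connectivity=8)
    m=l==1+np.argmax(s[1:,4]); P=W[m]; t=P[P[:,2]>.06]
    tab=t.mean(0)
    near=np.hypot(W[...,0]-tab[0]-.12,W[...,1]-tab[1])<.13
    ok=near&(W[...,0]>tab[0]+.02)
    dark=(im["pixels"].max(2)<75)
    b=W[ok&dark&(z>.088)&(z<.1)]
    f=W[ok&(z>.031)&(z<.041)]
    return P,t,b,f
E
python3 - <<'E'
import pickle,numpy as np,cv2
from loc import *
d=pickle.load(open("im0.pkl","rb"))
for cam in ("top","side"):
  for c in ("red","yellow","blue"):
    P,t,b,f=locate(d[cam],c)
    print(cam,c,len(P),"tabtop",t.mean(0).round(4),"zmax",P[:,2].max().round(3),"y",t[:,1].min().round(3),t[:,1].max().round(3))
    if len(b)>3:
        br=cv2.minAreaRect((b[:,:2]*1000).astype(np.float32)); bc=np.array(br[0])/1000
        a=bc-t.mean(0)[:2]; th=np.arctan2(a[1],a[0]); u=np.array([np.cos(th),np.sin(th)]);nn=np.array([-u[1],u[0]])
        fl=(f[:,:2]-t.mean(0)[:2]); fx=fl@u; fy=fl@nn
        print("  boot",len(b),np.round(br[0],1),np.round(br[1],1),br[2].__round__(1),"th",np.degrees(th).round(2),"frame",len(f),"fx",np.percentile(fx,[0,2,10,50]).round(4),"fy",np.percentile(fy,[2,98]).round(4))
W=cloud(d["top"])
for n,(u,v) in dict(egg=(286,217),jar=(357,211),mallet=(187,185),bowl=(441,173)).items(): print(n,W[v,u].round(3))
E
```

```text
top red 46 tabtop [0.5656 0.2192 0.0701] zmax 0.079 y 0.189 0.249
  boot 430 [734.6 227.8] [138.2  73.5] 3.8 th 2.93 frame 239 fx [0.0803 0.0812 0.0839 0.0982] fy [-0.048   0.0507]Traceback (most recent call last):
  File "<stdin>", line 6, in <module>
  File "loc.py", line 16, in locate
    m=l==1+np.argmax(s[1:,4]); P=W[m]; t=P[P[:,2]>.06]
           ~~~~~~~~~^^^^^^^^^
    return _wrapfunc(a, 'argmax', axis=axis, out=out, **kwds)
    return bound(*args, **kwds)
ValueError: attempt to get argmax of an empty sequence
```

```bash
sed -i "s/(H>24)&(H<34)/(H>20)\&(H<38)/; s/(S>170)&(V>90)/(S>130)\&(V>90)/; s/ok&dark&(z>.088)&(z<.1)/ok\&dark\&(z>.088)\&(z<.1)\&(np.hypot(W[...,0]-tab[0],W[...,1]-tab[1])<.20)/" loc.py
python3 - <<'E'
import pickle,numpy as np,cv2
from loc import *
d=pickle.load(open("im0.pkl","rb"))
h=cv2.cvtColor(d["top"]["pixels"],cv2.COLOR_RGB2HSV)
print(h[198:202,400],h[207,322])
for cam in ("top","side"):
  for c in ("red","yellow","blue"):
   try:
    P,t,b,f=locate(d[cam],c)
    print(cam,c,len(P),"tabtop",t.mean(0).round(4),"zmax",P[:,2].max().round(3),"x",P[:,0].min().round(3),P[:,0].max().round(3),"y",P[:,1].min().round(3),P[:,1].max().round(3))
    e=cv2.fitLine((t[:,:2]).astype(np.float32),cv2.DIST_HUBER,0,.001,.001).ravel(); print("  tabline deg",np.degrees(np.arctan(-e[0]/e[1])).round(1))
    fr=cv2.minAreaRect((f[:,:2]*1000).astype(np.float32));print("  frame",len(f),fr)
    br=cv2.minAreaRect((b[:,:2]*1000).astype(np.float32)); bc=np.array(br[0])/1000
    a=bc-t.mean(0)[:2]; th=np.arctan2(a[1],a[0]); u=np.array([np.cos(th),np.sin(th)]);nn=np.array([-u[1],u[0]])
    fl=(f[:,:2]-t.mean(0)[:2]); fx=fl@u; fy=fl@nn
    print("  boot",len(b),br,"th",np.degrees(th).round(2),"fx",np.percentile(fx,[0,2,10,50]).round(4),"fy",np.percentile(fy,[2,98]).round(4))
   except Exception as x: print(cam,c,x)
W=cloud(d["top"])
for n,(u,v) in dict(egg=(286,217),jar=(357,211),mallet=(187,185),bowl=(441,173)).items(): print(n,W[v,u].round(3))
E
```

```text
[[ 28 134 224]
 [ 27 147 184]
 [ 19 149 111]
 [ 15 132 124]] [112 151 172]
top red 57 tabtop [0.5659 0.2197 0.0705] zmax 0.079 x 0.562 0.571 y 0.189 0.249
  tabline deg 3.6
  frame 239 ((725.6201171875, 229.09791564941406), (159.37454223632812, 100.39031219482422), 3.3998024463653564)
  boot 397 ((715.4588623046875, 226.5563201904297), (99.7769775390625, 73.50240325927734), 3.8297204971313477) th 2.62 fx [0.0798 0.0809 0.0835 0.0976] fy [-0.0477  0.0509]
top yellow 51 tabtop [ 0.5475 -0.2714  0.0708] zmax 0.079 x 0.54 0.556 y -0.302 -0.241
  tabline deg 11.1
  frame 262 ((669.1226806640625, -285.8756103515625), (214.55308532714844, 98.34140014648438), 77.56475067138672)
  boot 431 ((701.1412963867188, -244.07333374023438), (74.80276489257812, 74.64933776855469), 10.805259704589844) th 10.1 fx [0.0306 0.0933 0.1016 0.1159] fy [-0.1424  0.0485]
top blue 45 tabtop [ 0.5233 -0.0065  0.07  ] zmax 0.079 x 0.52 0.527 y -0.035 0.024
  tabline deg 4.4
  frame 263 ((645.228759765625, -2.389781951904297), (151.01197814941406, 99.36203002929688), 2.073469877243042)
  boot 426 ((679.0445556640625
[... 739 characters left out ...]
931983947754)
  boot 179 ((679.5302124023438, -119.5228271484375), (62.840858459472656, 256.4205322265625), 5.3680338859558105) th 1.63 fx [0.0971 0.0987 0.1018 0.1233] fy [-0.1303  0.1235]
side blue 155 tabtop [ 5.213e-01 -4.000e-04  6.890e-02] zmax 0.076 x 0.517 0.527 y -0.041 0.029
  tabline deg -0.3
  frame 265 ((668.69287109375, -3.0447959899902344), (99.77339172363281, 104.88832092285156), 1.0762903690338135)
  boot 303 ((676.9846801757812, -0.4255218505859375), (78.6968002319336, 77.41862487792969), 0.6274431347846985) th -0.02 fx [0.0972 0.0978 0.1001 0.1186] fy [-0.049   0.0487]
egg [0.49  0.119 0.059]
jar [ 0.507 -0.123  0.053]
mallet [0.599 0.446 0.09 ]
bowl [ 0.641 -0.428  0.013]
```

```bash
cat > act.py <<'E'
import numpy as np
from cell import r, optics
G={'red':((.5655,.220),3.4,.015),'yellow':((.548,-.2715),10.8,.033),'blue':((.5223,-.004),1.4,.033)}
Z=.057
def pose(c,s,z):
    (x,y),th,q=G[c]; a=np.radians(th)
    return [x+s*np.cos(a),y+s*np.sin(a),z],[np.cos(a/2),np.sin(a/2),0,0]
def push(c,s,end,fine,sign):
    """step the fingers along the gate's x from s to end; stop on force once past fine"""
    a=np.radians(G[c][1]); ax=np.array([np.cos(a),np.sin(a)])
    f0=np.array(r.current_contact_force())[:2]@ax; log=[]
    while sign*(end-s)>1e-6:
        step=.004 if sign*(fine-s)>0 else .001
        s+=sign*min(step,abs(end-s))
        r.move_linear(pose(c,s,Z)[0],vel=.04)
        f=-sign*(np.array(r.current_contact_force())[:2]@ax-f0)
        log.append((round(s*1000,1),round(float(f),1)))
        if f>(14 if sign*(fine-s)<=0 else 25): break
    print(log,"t",r.current_t()); return s
E
python3 - <<'E'
from act import *
import cv2
r.set_gripper(0.0,20)
p,o=pose('red',.042,.2); r.move_to(p,o)
r.move_linear(pose('red',.042,.11)[0],vel=.2)
r.move_linear(pose('red',.042,Z)[0],vel=.08)
print(r.current_tool_pos(),r.current_contact_force(),r.current_t(),r.current_opening())
cv2.imwrite("pics/side1.png",cv2.resize(optics.get_image("side")["pixels"][150:320,120:420,::-1],None,fx=2,fy=2))
E
```

```text
[0.60767074 0.22256697 0.05726526] [ 0.75424149  0.86886338 -0.13006247] 5.1333 0.003494493917417554
```

View pics/side1.png

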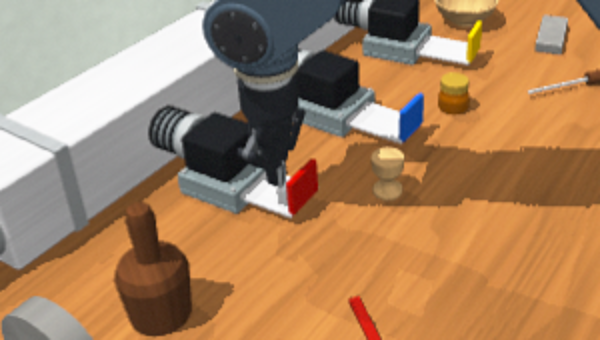

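The fingers stand behind the red tab, at about (285,185) in the crop, over the slide plate and with no contact. I'll push red now.

Run:
```python
from act import *
s=push('red',.042,-.046,-.032,-1)
r.sleep(.3)
print(s,r.current_tool_pos(),r.current_contact_force())
```

```text
[(38.0, -0.4), (34.0, -0.9), (30.0, 0.3), (26.0, -0.9), (22.0, -0.3), (18.0, 0.6), (14.0, 0.4), (10.0, -0.4), (6.0, -0.3), (2.0, -0.2), (-2.0, -0.8), (-6.0, 0.2), (-10.0, 0.1), (-14.0, 0.6), (-18.0, 0.1), (-22.0, 0.3), (-26.0, -0.7), (-30.0, -0.4), (-34.0, 0.1), (-35.0, -0.1), (-36.0, 1.6), (-37.0, 2.8), (-38.0, 6.2), (-39.0, 11.0), (-40.0, 16.3)] t 11.4333
-0.04000000000000001 [0.52818014 0.21784877 0.05737449] [ 16.90705827  -0.08657794 -10.78768473]
```

Run:
```python
from act import *
from loc import locate
import cv2
r.move_linear(pose('red',-.005,Z)[0],vel=.05)
r.move_linear(pose('red',-.005,.2)[0],vel=.2)
p,o=pose('blue',-.05,.2); r.move_to(p,o)
im=optics.get_image("side"); cv2.imwrite("pics/side2.png",cv2.resize(im["pixels"][130:320,160:420,::-1],None,fx=2,fy=2))
P,t,b,f=locate(im,'red'); print(len(P),t.mean(0),r.current_t())
a=np.radians(3.4);e=(np.array([.5637,.2237])-t.mean(0)[:2]); print("moved",e@[np.cos(a),np.sin(a)])
```

```text
218 [0.50889097 0.22014586 0.06927724] 14.4583
moved 0.05492333851236501
```

View pics/side2.png

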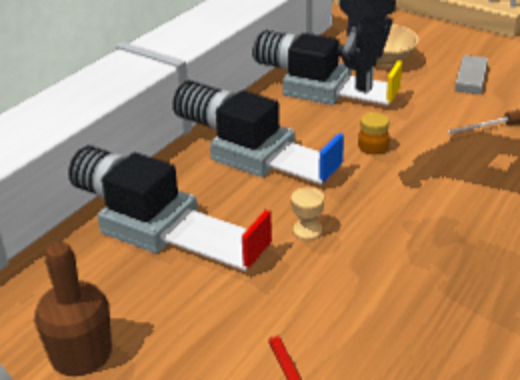

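The red tab has moved about 55 mm to its stop; it now sits at (257,238) in the crop and the egg cup is untouched. Next I'll shut blue, then yellow.

Run:
```python
from act import *
from loc import locate
import cv2
for c in ('blue','yellow'):
    p,o=pose(c,-.05,.2); r.move_to(p,o)
    r.move_linear(pose(c,-.05,.11)[0],vel=.2)
    r.move_linear(pose(c,-.05,Z)[0],vel=.08)
    s=push(c,-.05,.028,.012,1)
    print(c,s,r.current_tool_pos(),r.current_contact_force())
    r.move_linear(pose(c,s-.04,Z)[0],vel=.06)
    r.move_linear(pose(c,s-.04,.2)[0],vel=.2)
r.move_to([.234,-.498,.253],[.976,.2177,0,0])
r.sleep(.3)
for n in("top","side"):
    im=optics.get_image(n); cv2.imwrite(f"pics/{n}3.png",cv2.resize(im["pixels"][100:320,100:500,::-1],None,fx=2,fy=2))
    for c in('red','yellow','blue'):
        P,t,b,f=locate(im,c); print(n,c,len(P),t.mean(0).round(4))
print(r.current_t())
```

```text
[(-46.0, -0.2), (-42.0, -1.4), (-38.0, -1.3), (-34.0, -1.0), (-30.0, -1.0), (-26.0, -0.8), (-22.0, 0.3), (-18.0, -0.4), (-14.0, -1.2), (-10.0, -0.4), (-6.0, -0.6), (-2.0, -1.0), (2.0, 0.3), (6.0, -1.0), (10.0, -0.9), (14.0, -1.4), (15.0, 0.8), (16.0, 1.4), (17.0, 1.1), (18.0, 6.2), (19.0, 11.5), (20.0, 17.2)] t 21.6167
blue 0.020000000000000018 [ 0.53949604 -0.00350273  0.05660981] [-17.97767176  -1.49085199  11.74711295]
[(-46.0, -0.2), (-42.0, 0.1), (-38.0, -0.2), (-34.0, -0.7), (-30.0, -0.4), (-26.0, -0.6), (-22.0, -0.5), (-18.0, -1.1), (-14.0, -0.3), (-10.0, -0.6), (-6.0, -0.3), (-2.0, -0.9), (2.0, -0.4), (6.0, -0.1), (10.0, 0.2), (14.0, 0.4), (15.0, 0.6), (16.0, 2.1), (17.0, 5.6), (18.0, 12.8), (19.0, 18.7)] t 31.0333
yellow 0.019000000000000017 [ 0.56432352 -0.26837508  0.05699722] [-18.26564906  -4.73988801  11.33646278]
top red 54 [0.511  0.2174 0.0705]
top yellow 55 [ 0.5797 -0.267   0.071 ]
top blue 47 [ 0.5544 -0.0053  0.0694]
side red 221 [0.5088 0.2196 0.0688]
side yellow 114 [nan nan nan]
side blue 160 [ 0.5521 -0.0011  0.0684]
34.5083loc.py:17: RuntimeWarning: Mean of empty slice.
  tab=t.mean(0)
  ret = um.true_divide(
<stdin>:17: RuntimeWarning: Mean of empty slice.
```

View pics/top3.png

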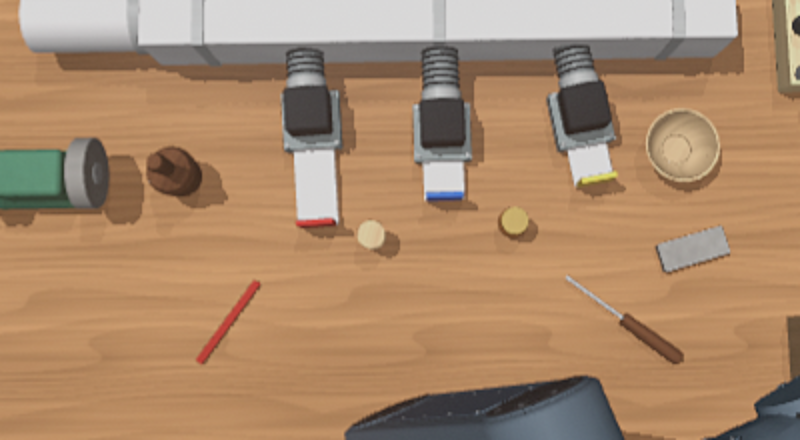

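The picture shows red drawn out at (315,222), with blue at (444,195) and yellow at (598,178) pushed home. Both tab-to-frame distances now read about 65 mm, and each push ended on a firm stop. The bystanders are where they were, so I'm handing in.

```bash
python3 -c "
from cell import r
print(r.hand_in())"
```

```text
the job is handed in; nothing more can be done
None
```

I pushed the red gate fully open, then the blue and yellow gates shut, each to its stop, with no bystander visibly moved, and handed the job in at about 35 s; the hand-in returned no verdict.

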